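# Centre the coin cup on the key carousel

## Task

The little footed coin cup stands off-centre on the flat round knob that crowns the key carousel, and would tumble when someone turns it. Nudge the cup with light taps of the fingertips, low on its foot, until it stands upright in the middle of the knob, without pinching it, lifting it, tipping it or knocking it off. Leave everything else on the shelf where it lies and finish with the hand clear.

Things in the scene. Friction and masses are not known exactly. Their poses are not given: they have to be found in the camera images.
- coin_cup: small white glazed ceramic footed cup, egg-cup shape, round, 56 mm tall, 90 g nominally, loose. From below: a disc foot 36 mm across and 10 mm thick, its widest part; a thin stem 14 mm across; from 24 to 56 mm up an open bowl, 32 mm across at the rim. It is narrow-footed: pushed at the bowl it may topple, pushed at the foot it slides. Origin: centre of the underside; z up along the cup.
- knob_top (a point): centre of the flat top face of the carousel's black plastic knob, on the carousel's vertical axis, 112 mm above the shelf. The knob is a fluted disc 76 mm across and 20 mm high; under it are a grey flange 120 mm across (top face 92 mm above the shelf), hanging keys, and a grey foot 124 mm across that is fixed to the shelf. Knob and flange turn together about the vertical axis with stiff friction (about 0.08 N m); the point does not move as they turn.
- flask_cap: bystander: loose aluminium flask cap, 48 mm across, 40 mm tall; origin at the centre of its underside
- padlock: bystander: loose brass padlock standing upright, 40 x 20 mm, 60 mm tall with its shackle; origin at the centre of its underside
- fob: bystander: loose green silicone key fob lying flat, 54 x 30 x 10 mm; origin at the underside, centre of its wide part
- screwdriver: bystander: loose steel screwdriver lying on the shelf, 190 mm long along its x axis; origin on its underside near the middle
- tray: bystander: loose rectangular ceramic tray, 130 x 180 mm, 22 mm high; origin at the centre of its underside
- torch: bystander: loose steel pocket torch lying on its side, 115 mm long along its x axis, 36 mm thick; origin on its underside near the middle
There are look-alikes about, which are no part of the job. What is shaped like the coin_cup but pink is not meant.

How it is judged:
By the outcome, as a careful person would: the job done as asked, in the order asked, and still so for the second after the job is handed in, with the robot touching nothing.
It also fails if it takes over 45 s, if anything falls off the work surface, if the arm or the gripper's body presses on something with over 40 N, if the wrist force passes 120 N, or if a joint passes its speed limit or range.

## Robot

A 6-joint arm with a two-finger parallel gripper is mounted at the origin on the work surface. World frame = base frame: x ahead of the robot, y to its left, z up, the work surface at z = 0. Lengths are in m, angles in degrees, forces in N, time in s.
With the tool pointing down it reaches from about 0.4 to 0.825 m from the base axis. Payload 7 kg.
Tool frame: the origin (TCP) lies at the very end of the fingers, on their centre line; the grasp point (between the pads) lies hold_point_z behind it (hold_point_z is the distance from the TCP to the grasp point, in m); z points along the fingers, y is the direction in which the jaws open and shut (so a half turn about z gives the same grasp; the last joint's range is limited). The gripper opens to 88 mm and grips with 3 to 60 N. Pads are 19 mm wide; open, the fingers measure 130 mm over their backs; the gripper's body (78 mm by 193 mm) begins 47 mm behind the grasp point.
Start: joints at [-54.139, 20.546, 0.682, 0, -70.136, -16.507], TCP at [0.224, -0.637, 0.227] pointing down, gripper open.
Joint ranges: [-176.03, 176.03], [-82.01, 121.73], [-58.28, 71.71], [-173.87, 95.51], [-174.79, -0.11], [-173.66, 173.66]. Speed limits (degrees/s): [136.94, 136.94, 172.46, 180, 180, 180].

## Interface

Orientations are given as [roll, pitch, yaw] about the fixed x, y, z axes, in that order (R = Rz(yaw) Ry(pitch) Rx(roll)).
In Python, from plant import get_obs, snapshot, close_job, hold_point_z gives the robot as it stands. The module is installed in compiled form; this text tells all that it offers.
- The arm moves only by the tool jog_arm, never from a script. Its argument "commands" is a list of rows, each a list of 4 numbers: the shift along the world's x, y, z in mm, then the turn about the world's z in degrees. In form: [[x, y, z, turn], ...]. A call has exactly 10 rows; each row shifts and turns the commanded pose from where the row before left it; what a row does not reach is not made up. A row lasts 1/12 s, in which the tool goes at most 41.7 mm and 7.16 degrees, less where a joint would pass 70% of its speed; a pose out of reach is approached as far as the arm can. A call is refused whole if a number of a shift passes 41.7 or a number of a turn 7.16, either way. A call with a gripper value outside its range is refused whole. "fingers" is the finger opening in mm, from 0 to 87.6, set as the call begins (left out, the last holds). The fingers move at their own pace and stop on an object; the grip force is fixed at half the most. Time passes only in rows, so rows that do not move let the fingers close, or fill a call up. It gives the time, the measured TCP pose, the force and the opening at its end, in the units of the state.
- get_obs(): the state, without advancing time (a new reading comes with each control period).
- snapshot(name): name is "scene" or "top" or "wrist"; returns a dict with "image" (400x640x3 uint8, red, green, blue), "fov_y" (degrees; the focal length in pixels is half the picture's height over the tangent of half this angle, whatever the lens; pixels are square), "cx", "cy" (the principal point, pixels), "rvec" (rotation vector, rad) and "tvec" (3), from world to camera coordinates, as OpenCV has them; the wrist camera has in their place "mount" (4x4, takes a point from camera to tool coordinates, whose origin is the TCP and whose axes are the flange's). Camera axes: x right, y down, z forward; pixel columns grow to the right and rows downward; lengths in m; the calibration is good to about 2 mm. A picture is of the moment at which its call begins: read the wrist's pose just before it. There is no depth.
- close_job(): hands the job in, once; it reports no verdict.
The state is a dict: "clock": time; "joint_pos": joint angles; "qvel": joint speeds; "tau": joint torques, N m; "tool_pos": TCP position; "orientation": TCP orientation; "force": force on the tool from outside, world axes, zero at the start; "moment": the same for the moment, N m; "opening": finger opening in m.
Only numpy, scipy, OpenCV 4.12 (cv2) and the standard library are available. Lean on these libraries where they do the work, as an engineer would, in place of code of your own. Each camera call takes 0.05 s, during which the arm holds its last target.

## Working session

There is one attempt and no reset: what is moved stays moved. The work goes in short steps, Python scripts to look and compute and a tool call to move; the robot and the scene stay as the last step left them, time stands still between calls to the robot, and variables do not carry over. Pictures are saved under pics/ and viewed, and the job is handed in when it is done.

Besides the shell and the picture viewer there is one more tool, called after "Request:" by a JSON object that holds its "name" and its "arguments". jog_arm: Moves the arm, as the interface text tells. Its arguments: {"type":"object","properties":{"commands":{"type":"array","items":{"type":"array","items":{"type":"number"}}},"fingers":{"type":"number"}},"required":["commands"]}

```bash
mkdir -p pics; cat > h.py <<'E'
import numpy as np, cv2
from plant import get_obs, snapshot, close_job, hold_point_z
def euler(o):
    r,p,y=np.radians(o); c,s=np.cos,np.sin
    Rx=np.array([[1,0,0],[0,c(r),-s(r)],[0,s(r),c(r)]]);Ry=np.array([[c(p),0,s(p)],[0,1,0],[-s(p),0,c(p)]]);Rz=np.array([[c(y),-s(y),0],[s(y),c(y),0],[0,0,1]])
    return Rz@Ry@Rx
def cam(s,o=None):
    f=200/np.tan(np.radians(s['fov_y'])/2)
    if 'mount' in s:
        T=np.eye(4);T[:3,:3]=euler(o['orientation']);T[:3,3]=o['tool_pos']
        M=T@np.array(s['mount']);return f,s['cx'],s['cy'],M[:3,3],M[:3,:3]
    R=cv2.Rodrigues(np.array(s['rvec'],float))[0]
    return f,s['cx'],s['cy'],-R.T@np.array(s['tvec']).ravel(),R.T
def ray(c,u,v):
    f,cx,cy,C,R=c; d=R@np.array([(u-cx)/f,(v-cy)/f,1]);return C,d/np.linalg.norm(d)
def onz(c,u,v,z):
    C,d=ray(c,u,v);return C+d*(z-C[2])/d[2]
def proj(c,P):
    f,cx,cy,C,R=c;p=R.T@(np.asarray(P)-C);return f*p[0]/p[2]+cx,f*p[1]/p[2]+cy
def tri(rs):
    A=np.zeros((3,3));b=np.zeros(3)
    for C,d in rs:
        P=np.eye(3)-np.outer(d,d);A+=P;b+=P@C
    x=np.linalg.solve(A,b);return x,[np.linalg.norm((np.eye(3)-np.outer(d,d))@(x-C)) for C,d in rs]
def save(s,n): cv2.imwrite('pics/'+n+'.png',s['image'][:,:,::-1])
E
python3 - <<'E'
from h import *
import pickle
o=get_obs();print(o,hold_point_z)
d={'o':o}
for n in('scene','top','wrist'):
    s=snapshot(n);save(s,n+'0');d[n]=s;c=cam(s,o);print(n,s['fov_y'],c[0],c[3],c[4][:,2])
pickle.dump(d,open('d0.pkl','wb'))
E
```

```text
{'clock': 0.0, 'joint_pos': array([-5.41372180e+01,  2.05916351e+01,  6.33418845e-01, -2.11152805e-02,
       -7.01363076e+01, -1.65063675e+01]), 'qvel': array([-0.10316071,  0.02597514, -0.06219602,  0.03954611, -0.09708103,
        0.03129284]), 'tau': array([ 2.95079924e-03, -5.82727003e+01,  2.93050271e+01,  6.99695706e+00,
        6.76034237e-03, -1.33993481e-04]), 'tool_pos': array([ 0.22353087, -0.63638454,  0.22561461]), 'orientation': array([ 1.79903732e+02, -7.82742387e-03, -1.60650770e+02]), 'force': array([-0.28904646,  0.34681014, -0.10980563]), 'moment': array([-0.01478373,  0.02271468, -0.03636805]), 'opening': 0.08730241352636837} 0.0188
scene 44.70973597594188 486.32332900542764 [1.24122145 0.88681158 0.79116788] [-0.51556204 -0.67643849 -0.52595318]
top 51.821317029412455 411.68881796440456 [0.33162909 0.00470955 1.28382214] [ 0.20566275 -0.00731367 -0.9785956 ]
wrist 59.57695943374501 349.3825616043684 [ 0.14745551 -0.6629689   0.38508117] [ 0.27734177  0.09892196 -0.95566521]
```

View pics/scene0.png

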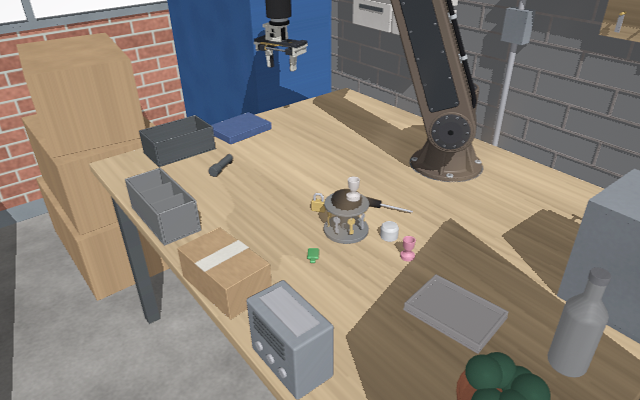

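View pics/top0.png

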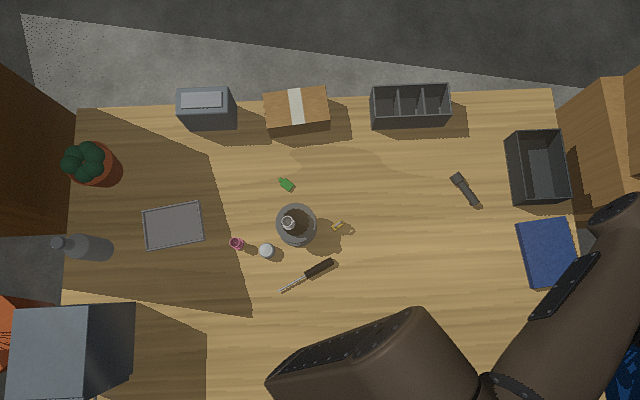

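View pics/wrist0.png

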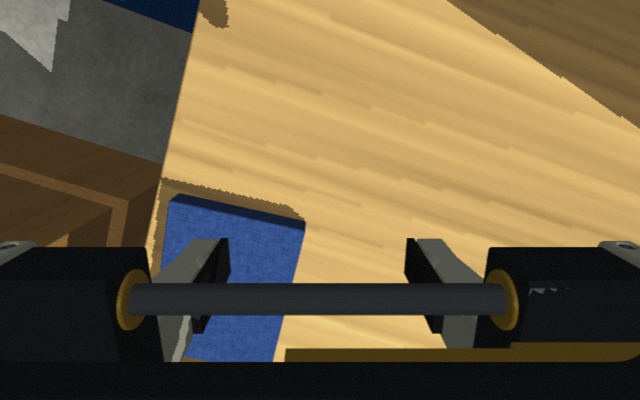

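The white cup stands on the carousel knob, at scene (353,188) and top (289,223). The pink look-alike is at scene (408,248) and top (237,244). The flask cap is at scene (390,232). The white one on the knob is the cup meant, so I'll confirm it in a crop.

```bash
python3 - <<'E'
from h import *
import pickle
d=pickle.load(open('d0.pkl','rb'))
a=d['scene']['image'][165:265,300:430];b=d['top']['image'][175:275,230:360]
im=np.hstack([cv2.resize(a,None,fx=3,fy=4.,interpolation=cv2.INTER_CUBIC) if 0 else cv2.resize(a,None,fx=3,fy=3,interpolation=cv2.INTER_CUBIC),cv2.resize(b,None,fx=3,fy=3,interpolation=cv2.INTER_CUBIC)])
cv2.imwrite('pics/crop0.png',im[:,:,::-1])
cs,ct=cam(d['scene']),cam(d['top'])
# flange circle in top, cast to z .092
print(onz(ct,296,225,.1),onz(cs,346,203,.1))
E
```

```text
[0.50526624 0.07106827 0.1       ] [0.528262   0.08782385 0.1       ]
```

View pics/crop0.png

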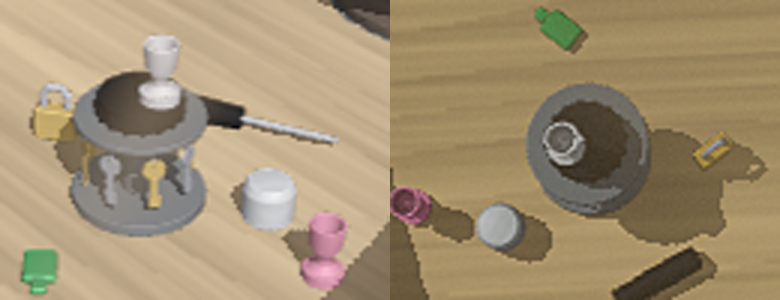

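The crop shows the white cup standing near the +y edge of the black knob. The pink one stands on the shelf and isn't part of the job. I'll move the wrist camera over for precise views.

Request:
{"name": "jog_arm", "arguments": {"commands": [[24,30,7,-2],[24,30,7,-2],[24,30,7,-2],[24,30,7,-2],[24,30,7,-2],[24,30,7,-2],[24,30,7,-2],[24,30,7,-2],[24,30,7,-2],[24,30,7,-1.4]]}}

```text
clock: 0.98
tool_pos: [0.4644, -0.3351, 0.2969]
orientation: [180.0, 0.0, 179.8]
force: [0.8, -0.7, -0.5]
opening: 0.0876
```

Request:
{"name": "jog_arm", "arguments": {"commands": [[0,41,0,0],[0,41,0,0],[0,41,0,0],[0,41,0,0],[0,41,0,0],[0,41,0,0],[0,41,0,0],[0,41,0,0],[0,41,0,0],[0,40,0,0]]}}

```text
clock: 1.82
tool_pos: [0.463, 0.0742, 0.2968]
orientation: [180.0, 0.0, 180.0]
force: [0.6, -0.4, 0.1]
opening: 0.0874
```

Request:
{"name": "jog_arm", "arguments": {"commands": [[0,0,0,0],[0,0,0,0],[0,0,0,0],[0,0,0,0],[0,0,0,0],[0,0,0,0],[0,0,0,0],[0,0,0,0],[0,0,0,0],[0,0,0,0]]}}

```text
clock: 2.65
tool_pos: [0.4637, 0.0719, 0.2966]
orientation: [180.0, 0.0, 179.9]
force: [0.3, -0.4, 0.8]
opening: 0.0877
```

```bash
cat > look.py <<'E'
from h import *
import pickle,sys
n=sys.argv[1];o=get_obs();s=snapshot('wrist');save(s,n);pickle.dump((o,s),open(n+'.pkl','wb'))
print(o['clock'],o['tool_pos'],o['orientation'],o['joint_pos'],o['opening'],o['force'])
E
python3 look.py w1
```

```text
2.65 [0.46371245 0.07194975 0.29661016] [1.79996287e+02 4.32276696e-03 1.79931615e+02] [ 3.29439642e+01 -1.71999309e+00 -1.74231871e+01 -7.87701444e-04
 -7.42911583e+01 -1.23012136e+02] 0.08770477611132871 [ 0.30330041 -0.41877214  0.83537468]
```

View pics/w1.png

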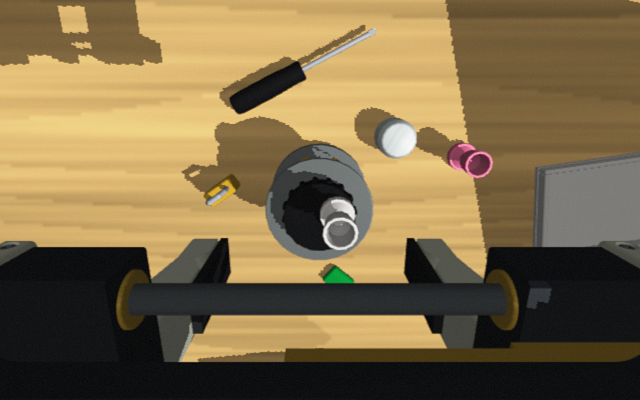

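```bash
python3 - <<'E'
from h import *
import pickle
o,s=pickle.load(open('w1.pkl','rb'));c=cam(s,o);print(c[3],c[4].round(3))
a=s['image'][135:270,250:390];cv2.imwrite('pics/w1c.png',cv2.resize(a,None,fx=4,fy=4,interpolation=cv2.INTER_CUBIC)[:,:,::-1])
print(onz(c,320,213,.112),onz(c,337,211,.112))
E
```

```text
[0.38298369 0.07228432 0.45605984] [[ 0.002  0.956  0.295]
 [ 1.    -0.002 -0.001]
 [-0.     0.295 -0.956]]
[0.50843763 0.07513356 0.112     ] [0.50624761 0.09289623 0.112     ]
```

View pics/w1c.png

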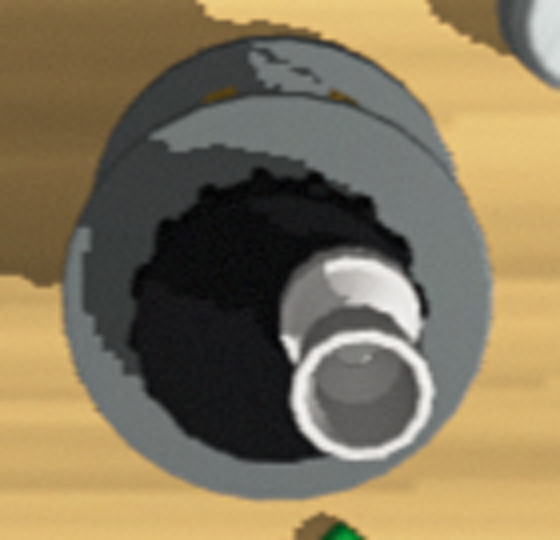

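Request:
{"name": "jog_arm", "arguments": {"commands": [[12,0,-8,0],[12,0,-8,0],[12,0,-8,0],[12,0,-8,0],[12,0,-8,0],[10,0,0,0],[10,0,0,0],[10,0,0,0],[0,0,0,0],[0,0,0,0]]}}

```text
clock: 3.53
tool_pos: [0.5542, 0.0722, 0.2568]
orientation: [180.0, 0.0, 179.9]
force: [0.7, -0.1, -0.6]
opening: 0.0877
```

```bash
python3 look.py w2;  python3 - <<'E'
from h import *
import pickle
o,s=pickle.load(open('w2.pkl','rb'))
a=s['image'][0:270,200:440];cv2.imwrite('pics/w2c.png',cv2.resize(a,None,fx=2.2,fy=2.2,interpolation=cv2.INTER_CUBIC)[:,:,::-1])
E
```

```text
3.5333 [0.55417157 0.07216977 0.25676305] [1.79998168e+02 6.58733625e-03 1.79927379e+02] [ 2.74931025e+01  8.54123399e+00 -1.15071697e+01  1.51657675e-03
 -6.99449092e+01 -1.17566243e+02] 0.08767032256270382 [ 0.66852629 -0.14877458 -0.56225893]
```

View pics/w2c.png

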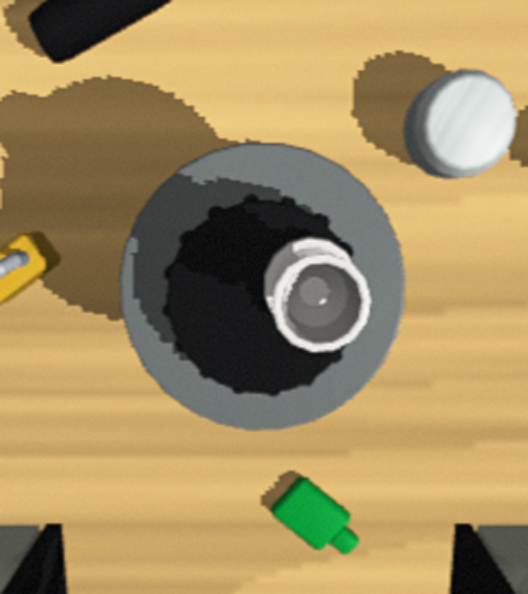

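```bash
cat > meas.py <<'E'
from h import *
import pickle,sys
from scipy.optimize import least_squares
rng=np.random.default_rng(0)
def castz(c,uv,z):
    f,cx,cy,C,R=c;d=np.c_[(uv[:,0]-cx)/f,(uv[:,1]-cy)/f,np.ones(len(uv))]@R.T
    return (C+d*((z-C[2])/d[:,2])[:,None])[:,:2]
def circ(P,r,ctr,win,tol=.0012,rtol=.05):
    P=P[np.hypot(*(P-ctr).T)<win+r];best=(0,)
    for _ in range(4000):
        a=P[rng.choice(len(P),3,False)]
        A=np.c_[2*a,np.ones(3)]
        try:x=np.linalg.solve(A,(a**2).sum(1))
        except Exception: continue
        R=np.sqrt(max(x[2]+x[0]**2+x[1]**2,0))
        if abs(R-r)>rtol*r or np.hypot(*(x[:2]-ctr))>win: continue
        n=(abs(np.hypot(*(P-x[:2]).T)-R)<tol).sum()
        if n>best[0]:best=(n,x[:2],R)
    if best[0]==0:return None
    n,x,R=best
    for _ in range(3):
        I=P[abs(np.hypot(*(P-x).T)-R)<tol]
        q=least_squares(lambda p:np.hypot(*(I-p[:2]).T)-p[2],[*x,R],loss='soft_l1',f_scale=.0005).x;x,R=q[:2],q[2]
    return x.round(4),round(R,4),len(I)
def pts(img,lo,hi):
    e=cv2.Canny(cv2.cvtColor(img,cv2.COLOR_RGB2GRAY),lo,hi);v,u=np.nonzero(e);return np.c_[u,v].astype(float)
def run(n):
    o,s=pickle.load(open(n+'.pkl','rb'));c=cam(s,o)
    p=pts(s['image'],60,150);p=p[p[:,1]<240]
    fl=circ(castz(c,p,.092),.060,np.array([.51,.075]),.025)
    hs=s['image'].max(2)
    # rim: bright pixels outline near; foot at top edge
    w=((hs>190)&(s['image'].min(2)>175)).astype(np.uint8)
    k=(hs<50).astype(np.uint8)
    dk=pts(cv2.merge([k*255]*3),50,100);dk=dk[dk[:,1]<240]
    kn=circ(castz(c,dk,.112),.038,fl[0],.01,tol=.0015)
    rim=circ(castz(c,p,.168),.016,fl[0]+[0,.02],.035,tol=.0007)
    ft=circ(castz(c,p,.122),.018,rim[0] if rim else fl[0],.006,tol=.0007,rtol=.04)
    print(n,'flange',fl,'knob',kn,'\n rim',rim,'foot',ft)
    im=s['image'].copy()
    for (q,z) in((fl,.092),(kn,.112),(rim,.168),(ft,.122)):
        if q:
            for t in np.linspace(0,6.28,120):
                u,v=proj(c,[q[0][0]+q[1]*np.cos(t),q[0][1]+q[1]*np.sin(t),z])
                if 0<=u<639 and 0<=v<399: im[int(round(v)),int(round(u))]=(255,0,0)
    if rim:
        u,v=map(int,proj(c,[*rim[0],.13]));y0=max(v-70,0);x0=max(u-90,0);a=im[y0:y0+150,x0:x0+190]
        cv2.imwrite('pics/'+n+'fit.png',cv2.resize(a,None,fx=4,fy=4,interpolation=cv2.INTER_NEAREST)[:,:,::-1])
for n in sys.argv[1:]: run(n)
E
python3 meas.py w1 w2
```

```text
w1 flange (array([0.5141, 0.0738]), np.float64(0.0592), 215) knob (array([0.5095, 0.0731]), np.float64(0.0389), 133) 
 rim (array([0.4904, 0.0898]), np.float64(0.0155), 75) foot (array([0.4959, 0.0915]), np.float64(0.0176), 38)
w2 flange (array([0.5135, 0.074 ]), np.float64(0.0595), 480) knob (array([0.5132, 0.0735]), np.float64(0.038), 238) 
 rim (array([0.5074, 0.0926]), np.float64(0.0156), 150) foot (array([0.5072, 0.0925]), np.float64(0.0179), 105)
```

```bash
python3 - <<'E'
import cv2,numpy as np
a=cv2.imread('pics/w1fit.png');b=cv2.imread('pics/w2fit.png')
cv2.imwrite('pics/fit12.png',cv2.resize(np.hstack([a,b]),(800,int(a.shape[0]*800/(2*a.shape[1])))))
E
```

```text
(no output)
```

View pics/fit12.png

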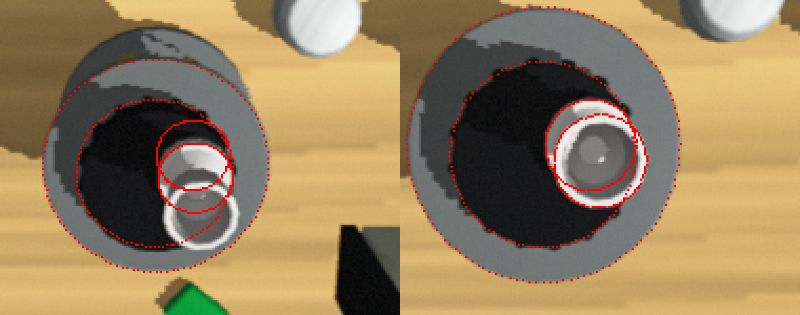

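View pics/w2fit.png

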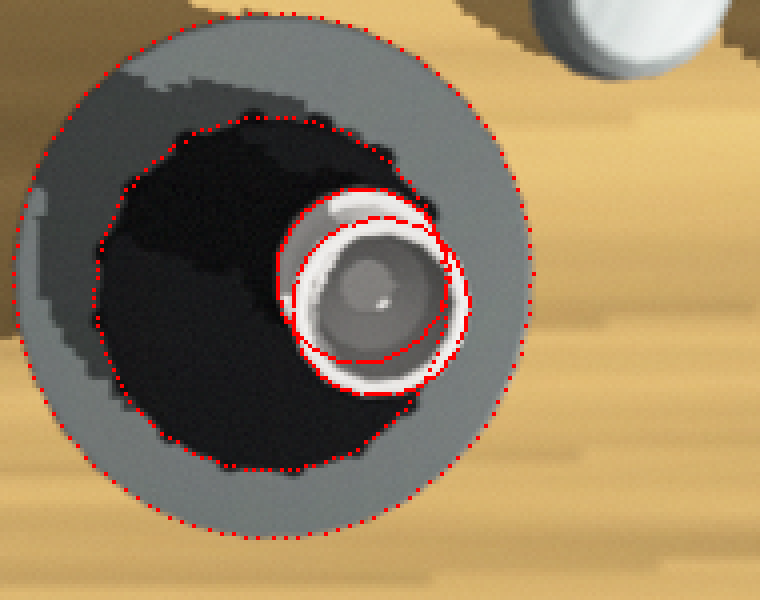

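View w2 fits cleanly. The knob centre is at (0.513, 0.074) and the cup at (0.507, 0.0925), about 19.6 mm off. In w1 the flange agrees, but the cup fit used a bad start. I'll redo that with two-view heights and line the jaw axis up with the offset.

```bash
python3 - <<'E'
import sys;sys.argv=['x']
from meas import *
C={}
for n in('w1','w2'):
    o,s=pickle.load(open(n+'.pkl','rb'));c=cam(s,o);p=pts(s['image'],60,150);p=p[p[:,1]<250]
    r=circ(castz(c,p,.168),.016,np.array([.5073,.0926]),.006,tol=.0007);f=circ(castz(c,p,.122),.018,np.array([.5073,.0926]),.006,tol=.0007)
    fl=circ(castz(c,p,.092),.06,np.array([.51,.075]),.02)
    print(n,r,f,fl)
    for k,q,z in(('rim',r,.168),('foot',f,.122),('fl',fl,.092)):
        P=np.array([*q[0],z]);C.setdefault(k,[]).append((c[3],(P-c[3])/np.linalg.norm(P-c[3])))
for k in C: print(k,tri(C[k]))
E
```

```text
w1 (array([0.5075, 0.0926]), np.float64(0.0157), 118) (array([0.5076, 0.0926]), np.float64(0.018), 71) (array([0.5141, 0.0738]), np.float64(0.0592), 254)
w2 (array([0.5074, 0.0926]), np.float64(0.0156), 151) (array([0.5072, 0.0925]), np.float64(0.0179), 105) (array([0.5135, 0.074 ]), np.float64(0.0595), 480)
rim (array([0.50735386, 0.09257442, 0.16833779]), [np.float64(1.7511803762226884e-06), np.float64(1.7511803762156862e-06)])
foot (array([0.50702644, 0.09245156, 0.12352955]), [np.float64(5.5346092159328476e-05), np.float64(5.5346092159323096e-05)])
fl (array([0.51318606, 0.0738889 , 0.09453861]), [np.float64(9.94721574080444e-05), np.float64(9.947215740802361e-05)])
```

Request:
{"name": "jog_arm", "arguments": {"commands": [[-8,4,0,3],[-8,4,0,3],[-8,4,0,3],[-8,4,0,3],[-8,4,0,3],[-7,0.5,0,2.8],[0,0,0,0],[0,0,0,0],[0,0,0,0],[0,0,0,0]], "fingers": 80}}

```text
clock: 4.42
tool_pos: [0.5069, 0.0926, 0.2567]
orientation: [-180.0, 0.0, -162.3]
force: [-0.8, -0.7, 1.9]
opening: 0.0801
```

Heights and positions agree to about 1 mm. Next I descend around the cup and check part way down.

Request:
{"name": "jog_arm", "arguments": {"commands": [[0,0,-12,0],[0,0,-12,0],[0,0,-12,0],[0,0,-12,0],[0,0,-12,0],[0,0,-12,0],[0,0,-12,0],[0,0,-12,0],[0,0,-9,0],[0,0,0,0]]}}

```text
clock: 5.25
tool_pos: [0.5058, 0.0921, 0.1495]
orientation: [-180.0, -0.2, -162.3]
force: [-0.7, -0.0, 0.2]
opening: 0.0796
```

```bash
python3 look.py w3; python3 - <<'E'
from h import *
s=snapshot('scene');a=s['image'][110:250,270:430];cv2.imwrite('pics/s3.png',cv2.resize(a,None,fx=4,fy=4,interpolation=cv2.INTER_CUBIC)[:,:,::-1])
E
```

```text
5.25 [0.50579677 0.09205781 0.14954783] [-179.97723022   -0.19642136 -162.31475436] [ 3.21990637e+01  9.35817410e+00 -2.54618778e+01 -3.30328383e-02
 -5.53758120e+01 -1.04494964e+02] 0.07963164347669166 [-0.68687378 -0.02861176  0.17053784]
```

View pics/w3.png

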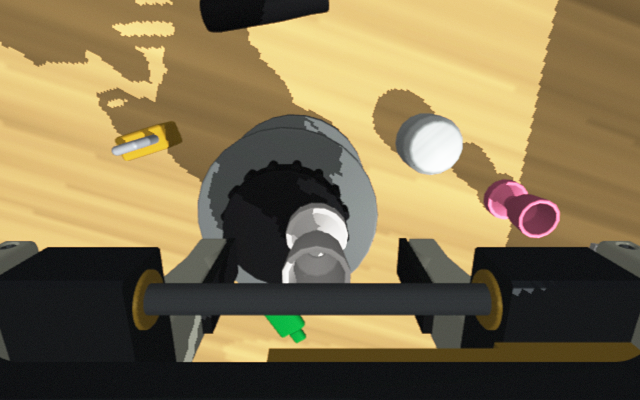

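View pics/s3.png

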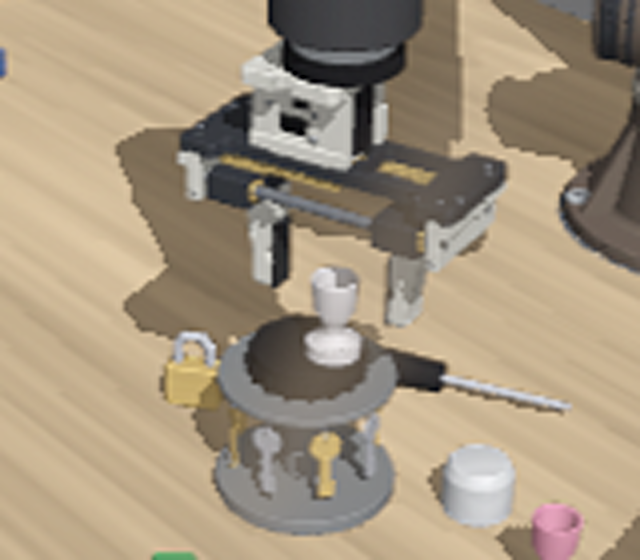

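The cup sits between the open fingers with room on both sides. I'll finish the descent.

Request:
{"name": "jog_arm", "arguments": {"commands": [[0,0,-8,0],[0,0,-8,0],[0,0,-8,0],[0,0,-6,0],[0,0,-2,0],[0,0,0,0],[0,0,0,0],[0,0,0,0],[0,0,0,0],[0,0,0,0]]}}

```text
clock: 6.18
tool_pos: [0.5069, 0.0928, 0.1199]
orientation: [180.0, 0.0, -162.2]
force: [-0.1, -0.8, 0.2]
opening: 0.08
```

```bash
python3 look.py w4; python3 - <<'E'
from h import *
o=get_obs();print(o['tool_pos'],o['orientation'],o['force'],o['qvel'].round(2))
s=snapshot('scene');a=s['image'][130:250,290:410];cv2.imwrite('pics/s4.png',cv2.resize(a,None,fx=5,fy=5,interpolation=cv2.INTER_CUBIC)[:,:,::-1])
E
```

```text
6.1833 [0.50687097 0.09275789 0.1198728 ] [ 1.79994171e+02  3.49378546e-02 -1.62241878e+02] [ 3.22253878e+01  1.12251214e+01 -2.76533261e+01  3.96435965e-03
 -5.10862664e+01 -1.04469753e+02] 0.07997793667799905 [-0.14511986 -0.76026304  0.1986677 ]
[0.50683124 0.09276308 0.11983317] [ 1.79992429e+02  3.20508165e-02 -1.62244969e+02] [ 0.78226231 -0.61527246 -0.13636499] [-0.02  0.07 -0.1   0.04 -0.05 -0.05]
```

View pics/s4.png

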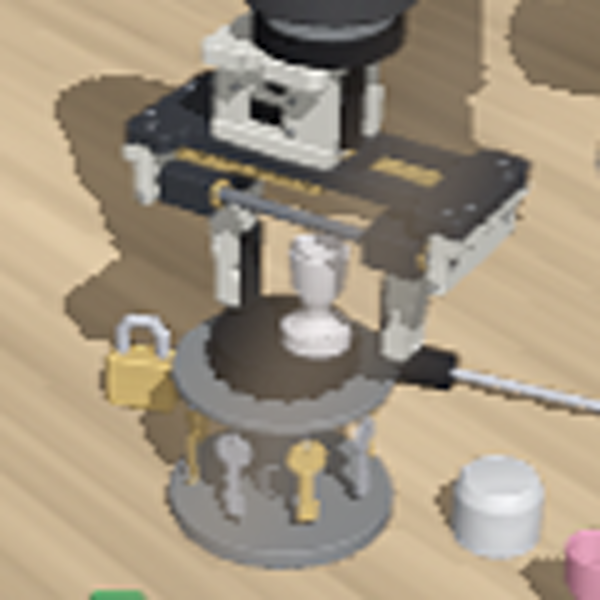

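Request:
{"name": "jog_arm", "arguments": {"commands": [[0,0,-1.3,0],[0,0,-1.3,0],[0,0,0,0],[0.9,-2.8,0,0],[0.9,-2.8,0,0],[0.9,-2.8,0,0],[0.9,-2.8,0,0],[0.9,-2.8,0,0],[0.9,-2.8,0,0],[0.6,-1.9,0,0]]}}

```text
clock: 7.12
tool_pos: [0.5128, 0.0735, 0.117]
orientation: [-180.0, -0.0, -162.3]
force: [0.1, -0.0, -0.0]
opening: 0.0797
```

```bash
python3 look.py w5; python3 - <<'E'
from h import *
s=snapshot('scene');a=s['image'][130:250,290:410];cv2.imwrite('pics/s5.png',cv2.resize(a,None,fx=5,fy=5,interpolation=cv2.INTER_CUBIC)[:,:,::-1])
E
```

```text
7.1167 [0.51278002 0.07353266 0.11695748] [-1.79999235e+02 -1.89006577e-03 -1.62261613e+02] [ 2.98920208e+01  1.16895344e+01 -2.74971710e+01  4.52050089e-04
 -5.08153035e+01 -1.02153920e+02] 0.07966795635539985 [ 0.09500418 -0.04559363 -0.0021123 ]
```

View pics/s5.png

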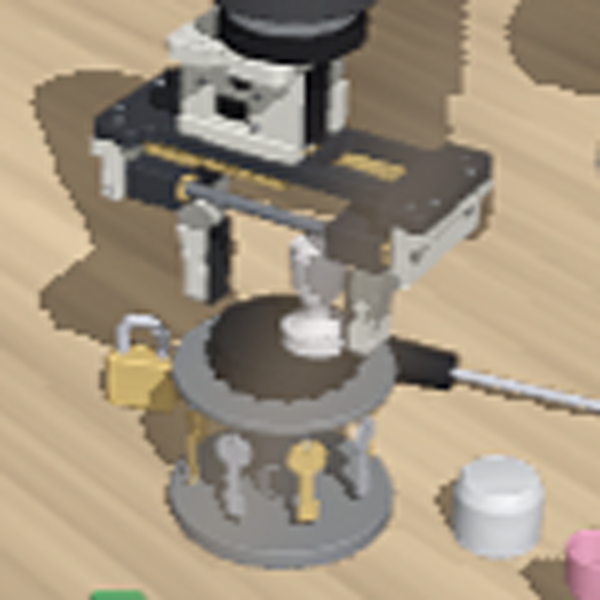

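View pics/w5.png

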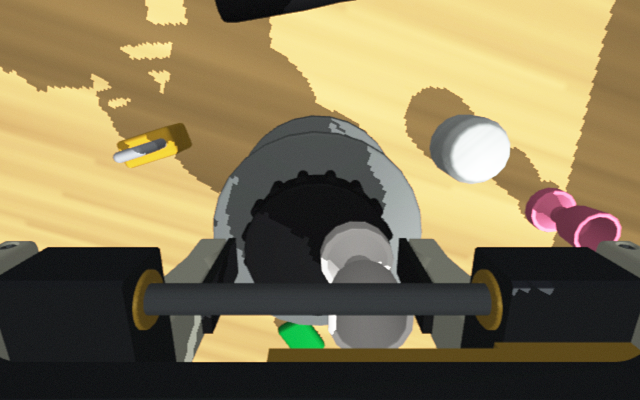

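The finger is about 2 mm short of the foot. Now a slow 20 mm push, kept short of the full distance.

Request:
{"name": "jog_arm", "arguments": {"commands": [[0.6,-1.9,0,0],[0.6,-1.9,0,0],[0.6,-1.9,0,0],[0.6,-1.9,0,0],[0.6,-1.9,0,0],[0.6,-1.9,0,0],[0.6,-1.9,0,0],[0.6,-1.9,0,0],[0.6,-1.9,0,0],[0.6,-1.9,0,0]]}}

```text
clock: 8.05
tool_pos: [0.5187, 0.0548, 0.117]
orientation: [-180.0, -0.0, -162.2]
force: [-0.0, 1.5, 0.8]
opening: 0.0798
```

```bash
python3 look.py w6; python3 - <<'E'
from h import *
s=snapshot('scene');a=s['image'][130:250,290:410];cv2.imwrite('pics/s6.png',cv2.resize(a,None,fx=5,fy=5,interpolation=cv2.INTER_CUBIC)[:,:,::-1])
E
```

```text
8.05 [0.51873197 0.05475814 0.11696638] [-1.79999956e+02 -2.18917254e-04 -1.62246865e+02] [ 2.76000509e+01  1.20089784e+01 -2.70663928e+01  7.27780673e-06
 -5.09248520e+01 -9.98469202e+01] 0.07980564636698093 [-0.03395708  1.54340248  0.81223833]
```

View pics/s6.png

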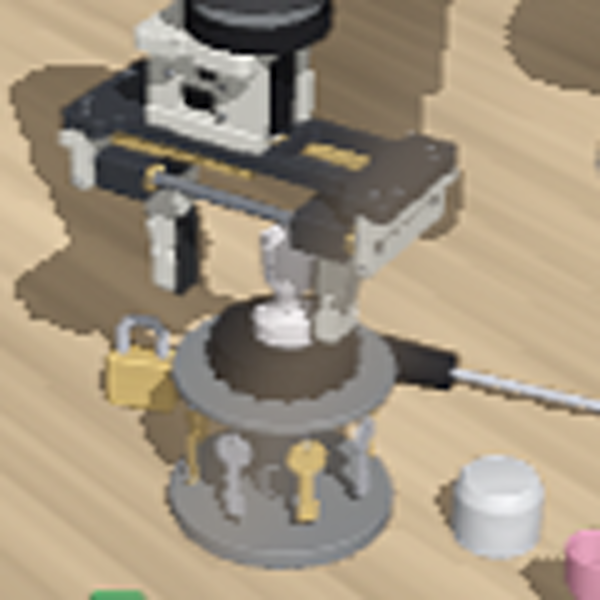

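View pics/w6.png

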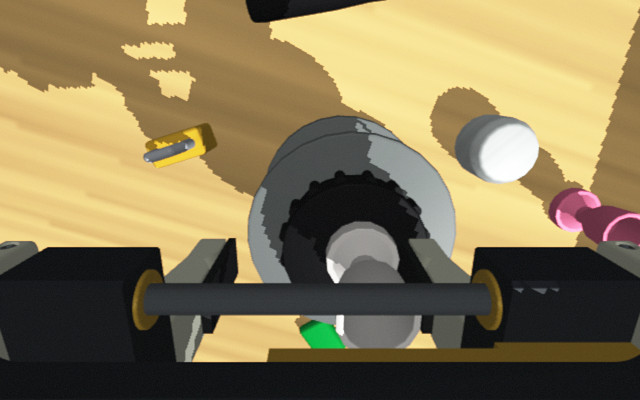

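It slides upright. I'll back off, lift clear and measure.

Request:
{"name": "jog_arm", "arguments": {"commands": [[-1.3,4,0,0],[-1.3,4,0,0],[-1.3,4,0,0],[-1.3,4,0,0],[-1.3,4,0,0],[0,0,0,0],[0,0,10,0],[0,0,20,0],[0,0,25,0],[0,0,25,0]]}}

```text
clock: 8.98
tool_pos: [0.5119, 0.0747, 0.1984]
orientation: [-180.0, -0.0, -162.2]
force: [1.4, 0.4, 0.3]
opening: 0.0797
```

Request:
{"name": "jog_arm", "arguments": {"commands": [[0,0,25,0],[0,0,20,0],[0,0,15,0],[13,4,0,0],[13,4,0,0],[13,3,0,0],[0,0,0,0],[0,0,0,0],[0,0,0,0],[0,0,0,0]]}}

```text
clock: 9.82
tool_pos: [0.5507, 0.0858, 0.2573]
orientation: [180.0, 0.0, -162.2]
force: [0.7, -0.6, -0.5]
opening: 0.08
```

```bash
python3 look.py w7; sed -i 's/fl\[0\]+\[0,.02\],.035/fl[0],.025/' meas.py; python3 meas.py w7
```

```text
9.8167 [0.55069151 0.08575084 0.25727945] [ 1.79996457e+02  5.13027571e-03 -1.62245175e+02] [ 2.89783732e+01  8.37732890e+00 -1.16347298e+01 -2.63586146e-03
 -6.99822196e+01 -1.01222646e+02] 0.08000729481261273 [ 0.74404576 -0.63828156 -0.45864053]
w7 flange (array([0.5136, 0.0741]), np.float64(0.0595), 462) knob (array([0.5131, 0.0736]), np.float64(0.0379), 276) 
 rim (array([0.5127, 0.0762]), np.float64(0.0156), 132) foot (array([0.5127, 0.0761]), np.float64(0.0182), 99)
```

View pics/w7fit.png

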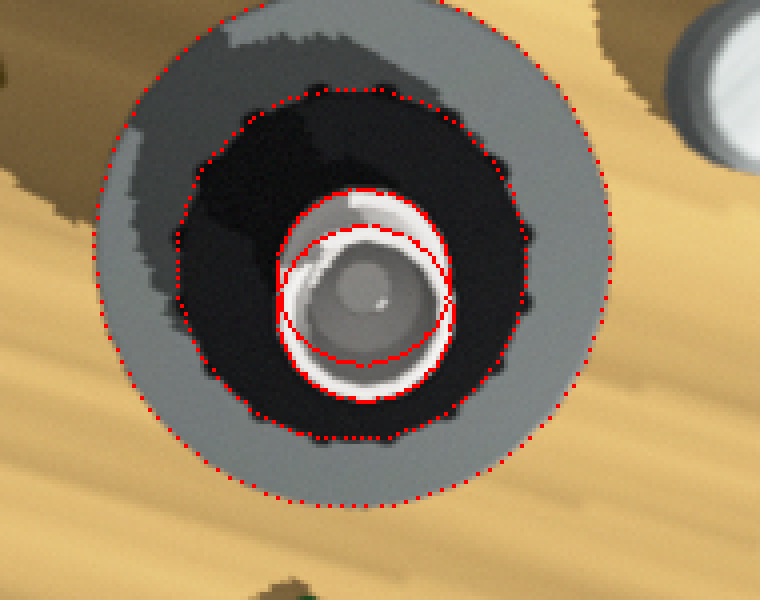

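2.4 mm remain, on the same line, so one more tap.

Request:
{"name": "jog_arm", "arguments": {"commands": [[-13,-4,0,0],[-13,-4,0,0],[-13,-3,0,0],[0,0,0,0],[0,0,-15,0],[0,0,-25,0],[0,0,-30,0],[0,0,-25,0],[0,0,-15,0],[0,0,-8,0]]}}

```text
clock: 10.7
tool_pos: [0.5112, 0.0745, 0.1369]
orientation: [-180.0, -0.2, -162.2]
force: [0.3, 0.2, 0.0]
opening: 0.0802
```

Request:
{"name": "jog_arm", "arguments": {"commands": [[0,0,-8,0],[0,0,-7,0],[0,0,-5,0],[0,0,-2,0],[0,0,0,0],[0,0,0,0],[1.2,-3.8,0,0],[1.2,-3.8,0,0],[1.2,-3.8,0,0],[1.0,-3.2,0,0]]}}

```text
clock: 11.53
tool_pos: [0.517, 0.0599, 0.1172]
orientation: [180.0, 0.0, -162.3]
force: [0.2, -0.0, -0.1]
opening: 0.0803
```

Request:
{"name": "jog_arm", "arguments": {"commands": [[0.6,-1.8,0,0],[0.4,-1.2,0,0],[0.3,-0.9,0,0],[0.3,-0.8,0,0],[0.3,-0.8,0,0],[0.3,-0.8,0,0],[0.3,-0.7,0,0],[0.2,-0.4,0,0],[0.1,-0.3,0,0],[0,0,0,0]]}}

```text
clock: 12.37
tool_pos: [0.5196, 0.0527, 0.117]
orientation: [180.0, 0.0, -162.2]
force: [0.3, 0.4, 0.4]
opening: 0.0799
```

Back off, lift and measure.

Request:
{"name": "jog_arm", "arguments": {"commands": [[-0.6,2,0,0],[-1.3,4,0,0],[-1.3,4,0,0],[-1.3,4,0,0],[-1.3,4,0,0],[-1.4,4,0,0],[0,0,10,0],[0,0,20,0],[0,0,25,0],[0,0,25,0]]}}

```text
clock: 13.2
tool_pos: [0.5121, 0.0746, 0.1984]
orientation: [-180.0, -0.0, -162.2]
force: [-0.1, 0.5, -0.4]
opening: 0.0798
```

Request:
{"name": "jog_arm", "arguments": {"commands": [[0,0,25,0],[0,0,20,0],[0,0,15,0],[13,4,0,0],[13,4,0,0],[13,3,0,0],[0,0,0,0],[0,0,0,0],[0,0,0,0],[0,0,0,0]]}}

```text
clock: 14.03
tool_pos: [0.5509, 0.0855, 0.2573]
orientation: [180.0, 0.0, -162.2]
force: [-0.1, -0.5, -0.3]
opening: 0.0802
```

```bash
python3 look.py w8; python3 meas.py w8;  python3 - <<'E'
from h import *
s=snapshot('scene');a=s['image'][130:280,270:430];cv2.imwrite('pics/s8.png',cv2.resize(a,None,fx=4,fy=4,interpolation=cv2.INTER_CUBIC)[:,:,::-1])
E
```

```text
14.0333 [0.55088692 0.08550733 0.25728704] [ 1.79994977e+02  6.33360696e-03 -1.62243977e+02] [ 2.89438072e+01  8.39161144e+00 -1.16160348e+01 -3.93624171e-03
 -6.99851660e+01 -1.01186437e+02] 0.08020943886432282 [-0.06275218 -0.45386138 -0.29709158]
w8 flange (array([0.5136, 0.0741]), np.float64(0.0595), 466) knob (array([0.5131, 0.0735]), np.float64(0.038), 291) 
 rim (array([0.5134, 0.0743]), np.float64(0.0156), 127) foot (array([0.5134, 0.0742]), np.float64(0.0183), 100)
```

View pics/w8fit.png

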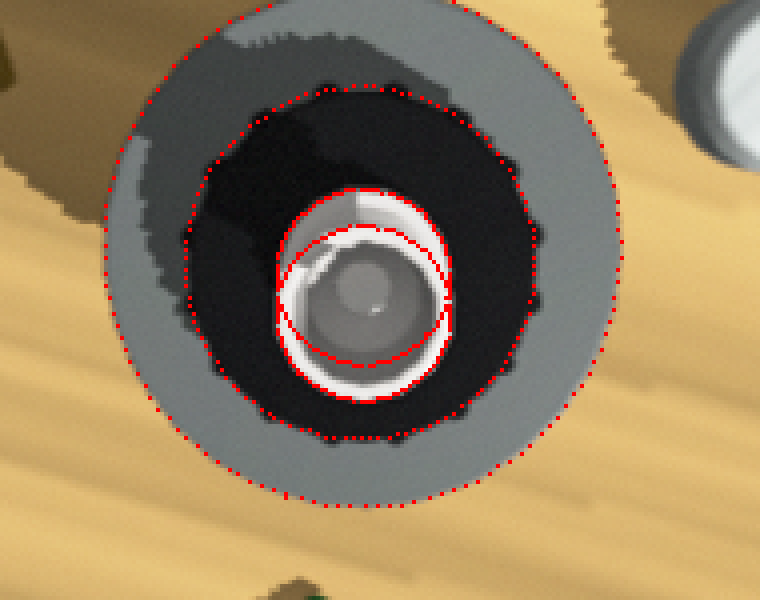

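View pics/s8.png

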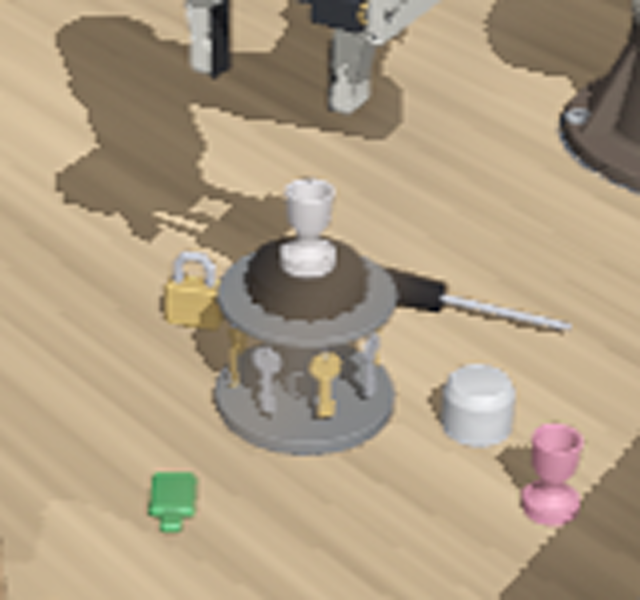

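It is centred to within about 0.8 mm (0.2 mm against the flange fit). I'll raise the hand and hand in.

Request:
{"name": "jog_arm", "arguments": {"commands": [[0,0,10,0],[0,0,15,0],[0,0,15,0],[0,0,15,0],[0,0,15,0],[0,0,10,0],[0,0,0,0],[0,0,0,0],[0,0,0,0],[0,0,0,0]]}}

```text
clock: 14.97
tool_pos: [0.5509, 0.0855, 0.3359]
orientation: [-180.0, -0.1, -162.2]
force: [-0.1, 0.3, -0.9]
opening: 0.0798
```

```bash
python3 look.py w9; python3 meas.py w9; python3 -c "
from h import *
close_job()"
```

```text
14.9667 [0.55090649 0.08554154 0.33593139] [-1.79998634e+02 -9.68571242e-02 -1.62249272e+02] [ 2.89361175e+01  6.48642297e+00 -3.76660081e+00 -1.77265508e-02
 -7.98422590e+01 -1.01182247e+02] 0.07981139378973343 [-0.14611406  0.34134617 -0.896107  ]
w9 flange (array([0.5137, 0.074 ]), np.float64(0.0595), 367) knob (array([0.5129, 0.0734]), np.float64(0.0379), 221) 
 rim (array([0.5132, 0.0743]), np.float64(0.0157), 103) foot (array([0.5187, 0.0761]), np.float64(0.0179), 98)
the job is handed in; nothing more can be done
```

The white coin cup now stands upright in the middle of the knob. I slid it about 19 mm with two slow pushes of one open fingertip low on its foot. It was never pinched, and the hand finished well clear above it.

- **Centring:** With the hand lifted, the cup's foot and rim both measured (0.513, 0.074). That is within 0.8 mm of the knob's fitted centre and about 0.2 mm of the flange's. Foot and rim agreeing means the cup is upright.
- **Other things on the shelf:** The last scene crop showed the padlock, flask cap, fob, screwdriver and pink cup standing as before. I did not re-check the tray or the torch, but the arm never came near them while low.
- **Limits:** The job was handed in at about 15 s. The force readings at the end of each move never passed about 2 N.
- **Checks that disagreed:**
  - The final high view put the foot about 5 mm off in x. The rim in that same view was centred, and the previous close view had both centred. I took it as a bad fit on another edge and did not re-measure.
  - The first view's cup fit was also bad, and I redid it before pushing.

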